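Change over the label rewinder: clear the finished rolls, set the tension collar

TASK

Change the label rewinder over for its next job. First take the two full-height finished rolls out of the steel catch tray and stand them upright in the grey tote beside the roll already packed there, setting each down rather than dropping it; leave the short test roll, the packed roll, the bare core, the bottle and the tin where they stand. Then turn the black tension collar on its barrel until it clicks home with its pointer aimed at the tall pin on the dial, and let go of it.

Things in the scene. Friction and masses are not known exactly. Their poses are not given: they have to be found in the camera images.
- collar (a joint): Turn of the black ribbed tension collar about its fixed upright barrel, rad; grows counter-clockwise seen from above. It clicks into a detent at every 0.32 rad (0, 0.32 ... 2.56; hard stops 0.05 beyond the ends). About 0.35 N m breaks it out of a detent; released between two it falls into the nearer one (exactly on the crest between two it may stay). It starts at rest near the middle of its travel, between 0.85 and 1.71 rad, mostly clicked in.
- collar_grip (a point): Point on the collar's vertical axis at a good height to grip. The collar is a cylinder of 64 mm diameter and 50 mm height: its top is 17 mm above this point, its underside 33 mm below. The bare steel barrel (42 mm diameter) sticks out 13 mm above the collar's top. Its x axis points along the pointer, a metal finger low on the collar that reaches 63 mm from the axis and whose top is 24 mm below this point.
- collar_aim (a point): Point on the pointer's line, 74 mm from the collar's axis at the dial's face: when the pointer is aimed at a pin, this point lies at that pin's foot.
- stop_pin: The marked stop: the one tall pin on the dial, a steel round pin of 12 mm diameter and 28 mm height; origin at the centre of its foot on the dial's face. It stands fixed at one of four places, 74 mm from the collar's axis, always opposite a detent (one of the two first or two last detents). The other three places carry flat steel buttons, 14 mm diameter and 4 mm high.
- stand: Fixed tension stand: steel base plate 340 (x) x 130 (y) x 12 mm; on its centre the round aluminium dial, 176 mm diameter, face at 50 mm height, which carries barrel and collar. A guide post with a rubber roller (28 mm diameter) stands at x = +148, y = +45 mm of its frame, top at 212 mm. Origin: centre of the plate's underside.
- tray: Fixed steel catch tray, outside 250 (x) x 210 (y) mm, floor 5 mm thick, walls 4 mm thick: 30 mm high, but 100 mm high on its +x side, with a 30 mm wide lip standing out behind it. Origin: centre of its underside. It and the tote change sides from run to run.
- tote: Fixed grey plastic tote, outside 250 (x) x 210 (y) x 50 mm high, open at the top, walls and floor 5 mm thick. Origin: centre of its underside.
- roll_a: Finished label roll, white cylinder of 62 mm diameter and 100 mm height, standing on end in the tray (0.17 to 0.34 kg). Origin: centre of its lower end, z along its axis.
- roll_b: Second finished label roll, the same as roll_a.
- short_roll: Short test roll, white cylinder of 62 mm diameter but only 65 mm high, standing in the tray: to be left. Origin: centre of its lower end.
- packed_roll: Roll already packed, 62 mm diameter, 100 mm high, standing in the tote: to be left. Origin: centre of its lower end.
- core: Bare cardboard core, 40 mm diameter, 70 mm high, standing loose on the stand's base plate before the dial. Origin: centre of its lower end.
- cleaner: White cleaner bottle, 56 mm diameter, 130 mm high, loose on the table. Origin: centre of its underside.
- tin: Steel tin, 70 mm diameter, 80 mm high, loose on the table. Origin: centre of its underside.
Not all that is in view belongs to the job. Leave any yellow look-alike of the tin alone.

How it is judged:
On the way, in this order (a step that is already met when the one before it is completed fails the run):
1. both full-height rolls stand in the tote, released (x of roll_a in the frame of tote between -0.1 and 0.1 m and y of roll_a in the frame of tote between -0.08 and 0.08 m and z of roll_a in the frame of tote between -0.005 and 0.012 m and angle between each of roll_a, roll_b's own z axis and vertical below 0.15 rad and linear speed of each of roll_a, roll_b below 0.03 m/s and contact force between the fingers and roll_a below 0.1 N and x of roll_b in the frame of tote between -0.1 and 0.1 m and y of roll_b in the frame of tote between -0.08 and 0.08 m and z of roll_b in the frame of tote between -0.005 and 0.012 m and contact force between the fingers and roll_b below 0.1 N), for 0.2 s.
2. the collar's pointer is at the tall pin (horizontal distance between collar_aim and stop_pin below 0.006 m and velocity of joint collar between -0.15 and 0.15 rad/s), for 0.2 s.
At the end, for the whole second after the job is handed in: Both full-height rolls stand upright (within 0.15 rad) on the tote's floor, released and at rest; the collar rests with the point on its pointer's line within 6 mm of the tall pin's foot; the short roll, packed roll, core, bottle and tin stand upright (all of step 1 and all of step 2 and angle between each of short_roll, packed_roll, core, cleaner, tin's own z axis and vertical below 0.15 rad); the robot touches nothing.
It fails at once if a bystander (short roll, packed roll, core, bottle, tin) is moved by more than 30 mm (distance of any of short_roll, packed_roll, core, cleaner, tin from where it was at the start of the episode above 0.03 m).
It fails at once if a roll is dropped (moves faster than 0.7 m/s out of the fingers) ((linear speed of roll_a above 0.7 m/s and contact force between the fingers and roll_a below 0.1 N) or (linear speed of roll_b above 0.7 m/s and contact force between the fingers and roll_b below 0.1 N)).
It also fails if it takes over 72 s, if anything falls off the work surface, if the arm or the gripper's body presses on something with over 40 N, if the wrist force passes 120 N, or if a joint passes its speed limit or range.

ROBOT

A 6-joint arm with a two-finger parallel gripper is mounted at the origin on the work surface. World frame = base frame: x ahead of the robot, y to its left, z up, the work surface at z = 0. Lengths are in m, angles in rad, forces in N, time in s.
With the tool pointing down it reaches from about 0.35 to 0.975 m from the base axis. Payload 4.9 kg.
Tool frame: the origin (TCP) lies between the finger pads; the fingertips stand 19 mm ahead of it and the grasp point (between the pads) is the TCP; z points along the fingers, y is the direction in which the jaws open and shut (so a half turn about z gives the same grasp; the last joint's range is limited). The gripper opens to 85 mm and grips with 20 to 120 N. Pads are 22 mm wide; open, the fingers measure 114 mm over their backs; the gripper's body (76 mm by 85 mm) begins 54 mm behind the grasp point. The pads swing forward as they close: fully open they stand 13 mm farther back than shut.
Start: joints at [-0.119, 0.053, 1.613, -0, 1.476, -0.119], TCP at [0.625, 0, 0.25] pointing down, gripper open.
Joint ranges: [-3.01, 3.01], [-1.01, 2.22], [0.06, 2.58], [-1.02, 4.17], [0.09, 2.62], [-3.14, 3.14]. Speed limits (rad/s): [2.57, 2.57, 3.14, 3.14, 3.14, 3.14].

INTERFACE

Orientations are given as a unit quaternion [w, x, y, z].
In Python, from plant import state, grab_frame, calibration, job_done gives the robot as it stands. The module is installed in compiled form; this text tells all that it offers.
- The arm moves only by the tool servo_tool, never from a script. Its argument "deltas" is a list that holds one entry, the list of rows, each a list of 5 numbers: the finger opening in mm, from 0 to 85.4, then the shift along the world's x, y, z in mm, then the turn about the world's z in units of 6 degrees (1.0 is 6 degrees). A call has 1 to 5 rows; each row is the pose to reach, as a shift and turn from the pose commanded when the call began; what a row does not reach only later rows make up. A row lasts 1/8 s, in which the tool goes at most 62.5 mm and 10.7 degrees, less where a joint would pass 70% of its speed; a pose out of reach is approached as far as the arm can. A call with a gripper value outside its range is refused whole. The fingers move at their own pace and stop on an object; the grip force is fixed at half the most. Time passes only in rows, so rows that repeat a pose let the fingers close. It gives the time, the measured TCP pose, the force and the opening at its end, in the units of the state.
- state(): the state, without advancing time (a new reading comes with each control period).
- grab_frame(name): name is "scene" or "side" or "wrist"; returns the picture (420x560x3 uint8, red, green, blue); there is no depth.
- calibration(name): a dict with "intrinsics" (3x3 intrinsics, pixels), "world_from_camera" (4x4, takes a point from camera to world coordinates). Camera axes: x right, y down, z forward; pixel columns grow to the right and rows downward; lengths in m; the calibration is good to about 2 mm. A picture is of the moment at which its call begins: read the wrist's pose just before it. calibration takes no time and is no camera call; for the wrist camera it gives the pose at the moment of the call.
- job_done(): hands the job in, once; it reports no verdict.
The state is a dict: "time": time; "joint_pos": joint angles; "joint_vel": joint speeds; "joint_efforts": joint torques, N m; "tool_pos": TCP position; "tool_rot": TCP orientation; "contact_force": force on the tool from outside, world axes, zero at the start; "ft_torque": the same for the moment, N m; "gripper_width": opening from 0.0 (shut) to 1.0 (fully open).
Only numpy, scipy, OpenCV 4.12 (cv2) and the standard library are available. Lean on these libraries where they do the work, as an engineer would, in place of code of your own. Each camera call takes 0.05 s, during which the arm holds its last target.

## Working session

There is one attempt and no reset: what is moved stays moved. The work goes in short steps, Python scripts to look and compute and a tool call to move; the robot and the scene stay as the last step left them, time stands still between calls to the robot, and variables do not carry over. Pictures are saved under pics/ and viewed, and the job is handed in when it is done.

Besides the shell and the picture viewer there is one more tool, called after ">>>" by a JSON object that holds its "method" and its "body". servo_tool: Moves the arm, as the interface text tells. Its arguments: {"type":"object","properties":{"deltas":{"type":"array","items":{"type":"array","items":{"type":"array","items":{"type":"number"}}}}},"required":["deltas"]}

```bash
mkdir -p pics; python3 - <<'E'
from plant import *
import cv2
s=state();print(s['time'],s['tool_pos'],s['tool_rot'],s['gripper_width'])
for n in("scene","side","wrist"):
    c=calibration(n);print(n,c['intrinsics'].round(1).tolist(),c['world_from_camera'].round(4).tolist())
    cv2.imwrite(f"pics/{n}0.png",grab_frame(n)[:,:,::-1])
E
```

```text
0.0 [6.24405198e-01 5.47618424e-05 2.49051813e-01] [-8.30770920e-04  7.07113569e-01  7.07099210e-01 -6.46280590e-04] 1.0010807399515567
scene [[469.6, 0.0, 278.7], [0.0, 469.6, 206.9], [0.0, 0.0, 1.0]] [[-0.464, 0.6075, -0.6447, 1.3803], [0.8858, 0.3109, -0.3447, 0.4291], [-0.0089, -0.731, -0.6823, 1.0224], [0.0, 0.0, 0.0, 1.0]]
side [[442.6, 0.0, 278.7], [0.0, 442.6, 204.0], [0.0, 0.0, 1.0]] [[-0.9617, -0.1433, 0.2336, 0.2801], [-0.2733, 0.5649, -0.7786, 0.7972], [-0.0204, -0.8126, -0.5824, 0.7082], [0.0, 0.0, 0.0, 1.0]]
wrist [[346.2, 0.0, 279.6], [0.0, 346.2, 206.8], [0.0, 0.0, 1.0]] [[1.0, 0.0003, -0.003, 0.6245], [-0.0007, -0.9495, -0.3138, 0.0814], [-0.0029, 0.3138, -0.9495, 0.3739], [0.0, 0.0, 0.0, 1.0]]
```

View pics/scene0.png

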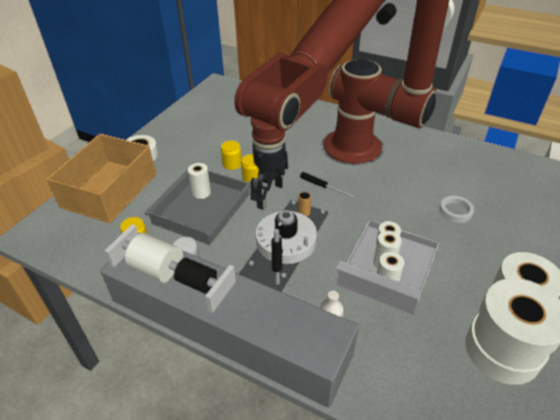

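View pics/side0.png

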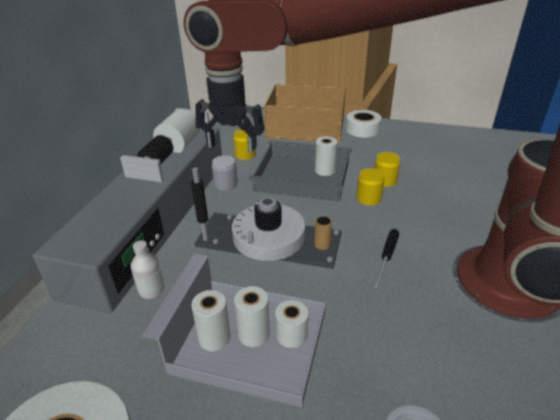

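View pics/wrist0.png

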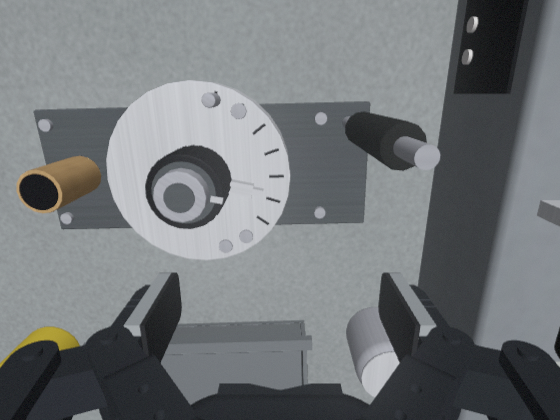

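```bash
python3 - <<'E'
import cv2
def crop(n,x0,y0,x1,y1,f,o):
    i=cv2.imread(f"pics/{n}0.png")[y0:y1,x0:x1]; cv2.imwrite(f"pics/{o}.png",cv2.resize(i,None,fx=f,fy=f,interpolation=cv2.INTER_CUBIC))
crop("side",150,250,340,400,4,"c1")
crop("scene",330,210,450,310,6,"c2")
crop("side",220,120,380,210,5,"c3")
crop("scene",140,150,260,240,6,"c4")
crop("wrist",90,60,310,270,3.6-.8,"c5")
E
```

```text
(no output)
```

View pics/c1.png

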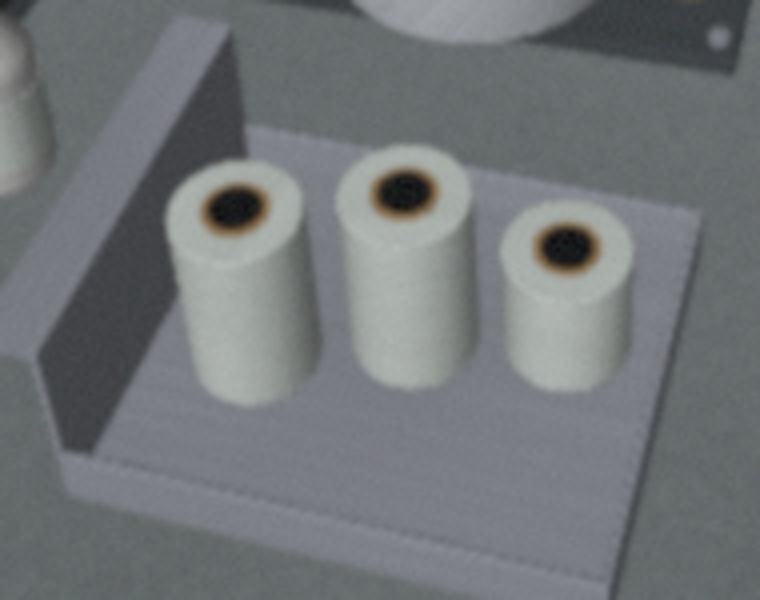

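View pics/c2.png

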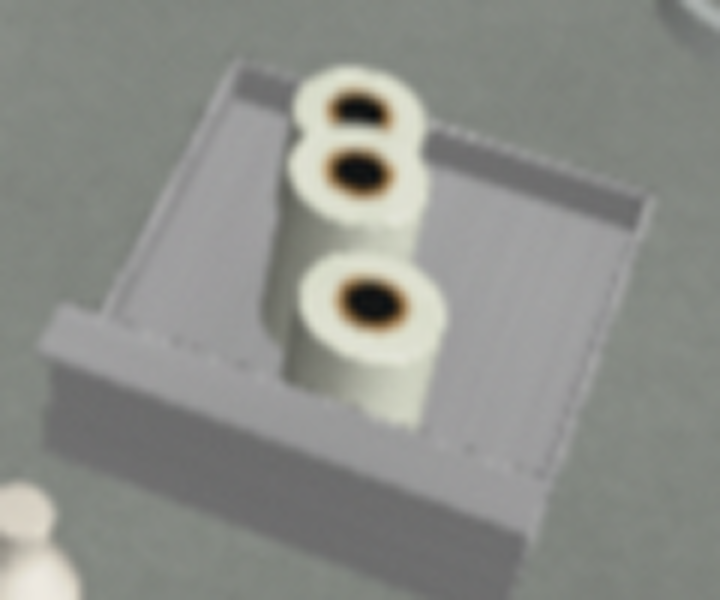

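View pics/c3.png

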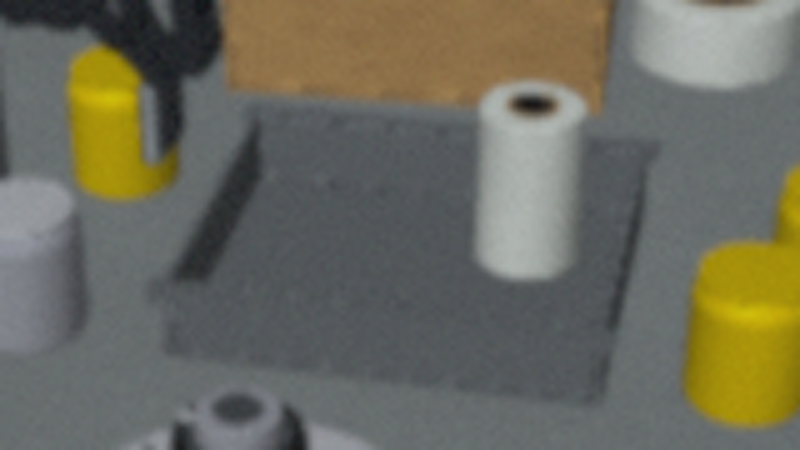

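View pics/c4.png

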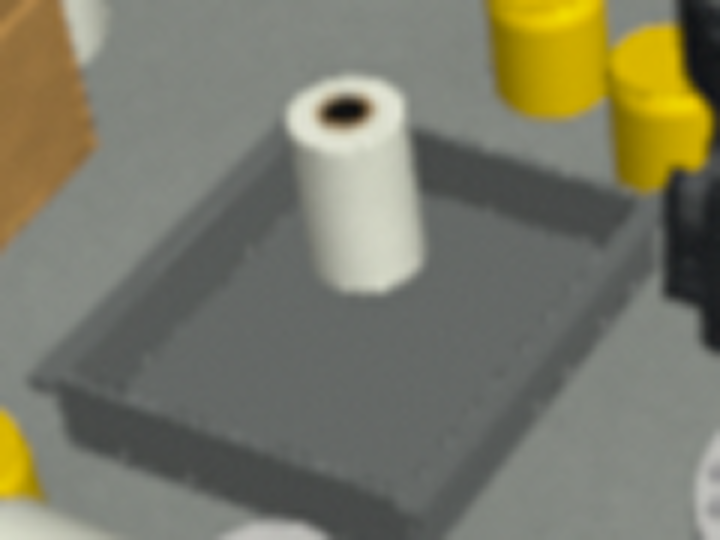

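View pics/c5.png

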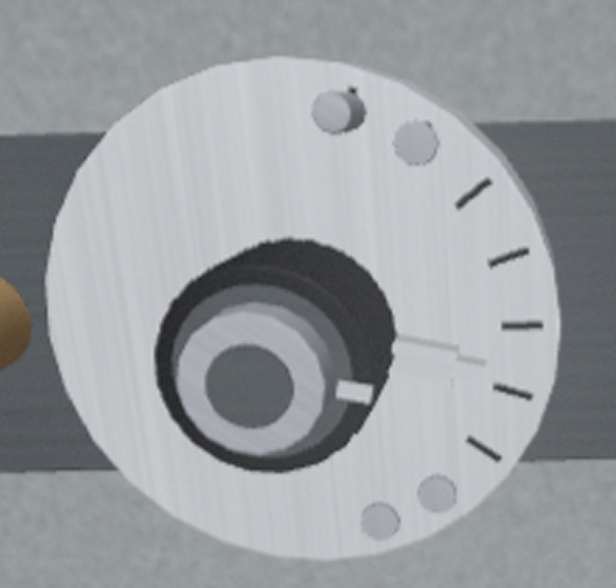

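```bash
cat > h.py <<'E'
import numpy as np
from scipy.optimize import least_squares
import pickle,os
if os.path.exists('cal.pkl'): CAL=pickle.load(open('cal.pkl','rb'))
else:
    from plant import calibration
    CAL={n:calibration(n) for n in("scene","side","wrist")}; pickle.dump(CAL,open('cal.pkl','wb'))
def ray(c,p):
    T=c['world_from_camera'];K=c['intrinsics'];d=T[:3,:3]@np.linalg.solve(K,[p[0],p[1],1]);return T[:3,3],d
def onz(c,p,z):
    o,d=ray(c,p);return o+d*(z-o[2])/d[2]
def tri(*cp):
    A=0;b=0
    for c,p in cp:
        o,d=ray(c,p);d/=np.linalg.norm(d);M=np.eye(3)-np.outer(d,d);A=A+M;b=b+M@o
    return np.linalg.solve(A,b)
def proj(c,X):
    T=np.linalg.inv(c['world_from_camera']);q=c['intrinsics']@(T[:3,:3]@np.asarray(X)+T[:3,3]);return q[:2]/q[2]
E
python3 - <<'E'
from h import *
np.set_printoptions(precision=4,suppress=True)
c=lambda p,x0,y0,f:((p[0]+.5)/f-.5+x0,(p[1]+.5)/f-.5+y0)
S=lambda p:c(p,150,250,4);C=lambda p:c(p,330,210,6);S3=lambda p:c(p,220,120,5);C4=lambda p:c(p,140,150,6);W=lambda p:c(p,90,60,2.8)
for n,a,b,z in[("A",S((235,211)),C((373,302)),.105),("B",S((404,194)),C((360,173)),.105),("S",S((567,248)),C((360,110)),.07),("P",S3((533,104)),C4((346,110)),.105)]:
    print(n,tri((CAL['side'],a),(CAL['scene'],b)),onz(CAL['side'],a,z),onz(CAL['scene'],b,z))
print("tote side",[onz(CAL['side'],S3(p),.05)[:2] for p in((250,105),(657,145),(602,400),(155,288))])
print("tote scene",[onz(CAL['scene'],C4(p),.05)[:2] for p in((35,380),(415,500),(655,205))])
print("tray side",[onz(CAL['side'],S(p),.03)[:2] for p in((700,210),(612,585),(250,128))])
print("tray scene",[onz(CAL['scene'],C(p),.03)[:2] for p in((240,60),(652,200))])
print("tray lip side",[onz(CAL['side'],S(p),.10)[:2] for p in((175,15),(232,25),(38,355),(0,350))])
w=CAL['wrist']
print("barrel",onz(w,W((250,386)),.113),onz(w,W((250,386)),.115))
print("pin top",onz(w,W((333,111)),.078),"btns",[onz(w,W(p),.054)[:2] for p in((415,142),(437,494),(380,521))])
E
```

```text
A [0.5603 0.3145 0.1075] [0.5616 0.3131 0.105 ] [0.5576 0.3138 0.105 ]
B [0.4905 0.2861 0.1075] [0.4914 0.2841 0.105 ] [0.4879 0.2856 0.105 ]
S [0.4191 0.2687 0.0737] [0.4201 0.2664 0.07  ] [0.4147 0.2675 0.07  ]
P [ 0.4738 -0.344   0.1079] [ 0.4748 -0.3494  0.105 ] [ 0.4709 -0.3465  0.105 ]
tote side [array([ 0.6673, -0.4102]), array([ 0.4085, -0.4187]), array([ 0.3962, -0.1405]), array([ 0.6554, -0.1873])]
tote scene [array([ 0.6674, -0.4065]), array([ 0.6499, -0.1902]), array([ 0.4089, -0.1983])]
tray side [array([0.3706, 0.1924]), array([0.3667, 0.3996]), array([0.6118, 0.1973])]
tray scene [array([0.3677, 0.1965]), array([0.3687, 0.4024])]
tray lip side [array([0.6464, 0.1945]), array([0.6149, 0.1942]), array([0.6123, 0.4033]), array([0.629 , 0.4052])]
barrel [0.5445 0.0028 0.113 ] [0.5451 0.0034 0.115 ]
pin top [0.5657 0.076  0.078 ] btns [array([0.5865, 0.0661]), array([ 0.5897, -0.0553]), array([ 0.5687, -0.0659])]
```

Candidates, in side-picture pixels:
- Tall roll A at (209,303), chosen.
- Tall roll B at (251,298), chosen.
- Short roll at (292,312), to be left.
- Packed roll at (327,141), in the dark grey tote, to be left.

The close crops confirm A and B as the full-height rolls, and the triangulated tops agree (0.107 m for A and B, 0.074 m for the short roll). The tall pin is the counter-clockwise-most mark, at wrist pixel (210,99). I start with roll A.

>>> {"method": "servo_tool", "body": {"deltas": [[[85,-13,60,0,-1.7],[85,-26,120,0,-3.4],[85,-39,180,0,-5.1],[85,-52,240,0,-6.8],[85,-62,300,0,-8.5]]]}}

```text
time: 0.78
tool_pos: [0.5626, 0.2994, 0.25]
tool_rot: [0.0, 0.943, 0.333, -0.0]
contact_force: [0.3, -0.6, 0.8]
gripper_width: 0.994
```

>>> {"method": "servo_tool", "body": {"deltas": [[[85,-3,14,0,-1.7],[85,-3,14,0,-3.5],[85,-3,14,0,-3.5],[85,-3,14,0,-3.5]]]}}

```text
time: 1.27
tool_pos: [0.5604, 0.3114, 0.25]
tool_rot: [0.0, 0.987, 0.16, -0.0]
contact_force: [1.0, -0.4, -0.3]
gripper_width: 1.0
```

```bash
python3 - <<'E'
from plant import *
import cv2,pickle
s=state();print(s['time'],s['tool_pos'],s['tool_rot'],s['joint_pos'])
c=calibration('wrist');pickle.dump(c,open('w1.pkl','wb'))
i=grab_frame('wrist');cv2.imwrite("pics/w1.png",i[:,:,::-1])
E
```

```text
1.275 [0.56044188 0.31140027 0.25002632] [ 5.90959001e-05  9.87105802e-01  1.60068986e-01 -2.28101777e-04] [ 3.91171901e-01  9.07225002e-02  1.57339929e+00 -1.09285003e-05
  1.47794200e+00  1.64044815e+00]
```

View pics/w1.png

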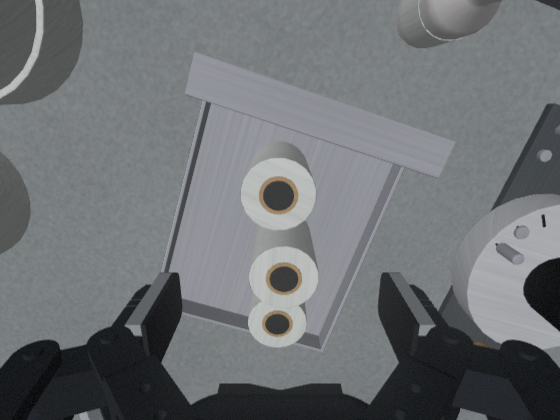

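```bash
python3 - <<'E'
from h import *
w=pickle.load(open('w1.pkl','rb'))
for p,z in((278,195),.105),((284,278),.105),((277,323),.07): print(onz(w,p,z).round(4))
E
```

```text
[0.5609 0.3138 0.105 ]
[0.4903 0.2849 0.105 ]
[0.4186 0.268  0.07  ]
```

>>> {"method": "servo_tool", "body": {"deltas": [[[85,0,0,-60,0],[85,0,0,-120,0],[85,0,0,-160,0],[85,0,0,-173,0],[85,0,0,-173,0]]]}}

```text
time: 1.95
tool_pos: [0.5606, 0.3115, 0.0773]
tool_rot: [0.0, 0.987, 0.159, -0.0]
contact_force: [-0.1, -0.2, 0.7]
gripper_width: 0.997
```

>>> {"method": "servo_tool", "body": {"deltas": [[[40,0,0,0,0],[40,0,0,0,0],[40,0,0,0,0],[40,0,0,0,0],[40,0,0,0,0]]]}}

```text
time: 2.58
tool_pos: [0.5624, 0.3126, 0.0806]
tool_rot: [-0.001, 0.987, 0.159, 0.003]
contact_force: [-0.6, 0.8, 6.2]
gripper_width: 0.713
```

>>> {"method": "servo_tool", "body": {"deltas": [[[40,0,0,0,0],[40,0,0,20,0],[40,0,0,60,0],[40,0,0,120,0],[40,0,0,175,0]]]}}

```text
time: 3.2
tool_pos: [0.56, 0.3115, 0.2548]
tool_rot: [0.0, 0.987, 0.159, 0.0]
contact_force: [0.7, 0.4, -2.0]
gripper_width: 0.71
```

>>> {"method": "servo_tool", "body": {"deltas": [[[40,5,-40,0,0],[40,10,-100,0,0],[40,16,-160,0,0],[40,22,-220,0,0],[40,28,-280,0,0]]]}}

```text
time: 3.82
tool_pos: [0.5879, 0.0299, 0.2531]
tool_rot: [0.0, 0.987, 0.159, 0.0]
contact_force: [1.0, 0.0, -2.1]
gripper_width: 0.715
```

>>> {"method": "servo_tool", "body": {"deltas": [[[40,4,-60,0,0],[40,8,-120,0,0],[40,12,-180,0,0],[40,16,-240,0,0],[40,19,-300,0,0]]]}}

```text
time: 4.45
tool_pos: [0.607, -0.2701, 0.2531]
tool_rot: [-0.0, 0.987, 0.159, 0.0]
contact_force: [0.7, -0.1, -2.3]
gripper_width: 0.71
```

>>> {"method": "servo_tool", "body": {"deltas": [[[40,3,-30,0,0],[40,3,-46,0,0],[40,3,-46,0,0],[40,3,-46,0,0]]]}}

```text
time: 4.95
tool_pos: [0.6106, -0.3129, 0.2524]
tool_rot: [-0.0, 0.987, 0.16, -0.0]
contact_force: [-0.2, 0.1, -2.8]
gripper_width: 0.711
```

```bash
python3 - <<'E'
from plant import *
import cv2,pickle
s=state();print(s['time'],s['tool_pos'],s['tool_rot'],s['contact_force'])
for n in('wrist','side'):
  c=calibration(n);pickle.dump(c,open(n+'2.pkl','wb'))
  i=grab_frame(n);cv2.imwrite(f"pics/{n}2.png",i[:,:,::-1])
E
```

```text
4.95 [ 0.61055522 -0.31285159  0.25242711] [-3.67335996e-04  9.87178660e-01  1.59618788e-01 -1.55143782e-05] [-0.17902537  0.06170544 -2.7975498 ]
```

View pics/wrist2.png

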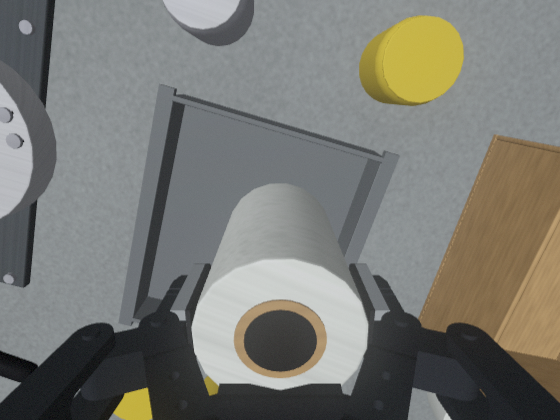

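View pics/side2.png

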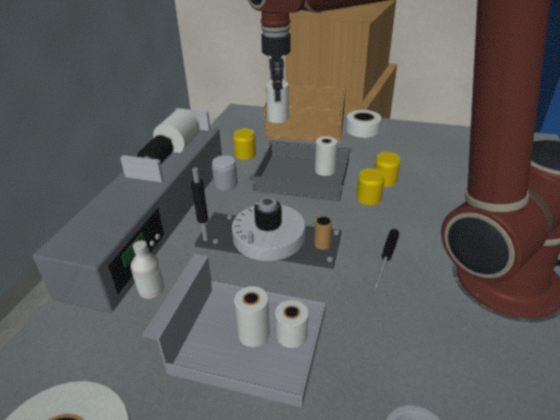

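```bash
python3 - <<'E'
from h import *
w=pickle.load(open('wrist2.pkl','rb'))
for p in((165,87),(397,155),(175,93),(384,158),(122,322)): print(onz(w,p,.05).round(4))
E
```

```text
[ 0.6586 -0.188   0.05  ]
[ 0.668 -0.41   0.05 ]
[ 0.6564 -0.1977  0.05  ]
[ 0.6615 -0.3995  0.05  ]
[ 0.3994 -0.1959  0.05  ]
```

>>> {"method": "servo_tool", "body": {"deltas": [[[40,0,0,-50,0],[40,0,0,-100,0],[40,0,0,-145,0],[40,0,0,-160,0],[40,0,0,-166,0]]]}}

```text
time: 5.68
tool_pos: [0.6108, -0.3138, 0.0864]
tool_rot: [-0.0, 0.987, 0.159, 0.0]
contact_force: [0.4, 0.6, -2.0]
gripper_width: 0.711
```

>>> {"method": "servo_tool", "body": {"deltas": [[[40,0,0,-2,0],[40,0,0,-4,0],[40,0,0,-6,0],[40,0,0,-6,0]]]}}

```text
time: 6.18
tool_pos: [0.6106, -0.3145, 0.0807]
tool_rot: [0.0, 0.987, 0.159, 0.0]
contact_force: [-0.9, -1.2, -1.2]
gripper_width: 0.715
```

>>> {"method": "servo_tool", "body": {"deltas": [[[40,0,0,-1,0],[40,0,0,-1,0],[40,0,0,-2,0],[40,0,0,-2,0]]]}}

```text
time: 6.68
tool_pos: [0.6108, -0.3145, 0.0807]
tool_rot: [0.0, 0.987, 0.159, 0.0]
contact_force: [-5.8, 3.3, 8.2]
gripper_width: 0.714
```

>>> {"method": "servo_tool", "body": {"deltas": [[[64,0,0,1,0],[68,0,0,1,0],[74,0,0,1,0],[78,0,0,1,0],[78,0,0,1,0]]]}}

```text
time: 7.3
tool_pos: [0.6104, -0.3143, 0.0791]
tool_rot: [-0.0, 0.987, 0.159, -0.0]
contact_force: [-0.0, -0.1, 0.7]
gripper_width: 0.91
```

>>> {"method": "servo_tool", "body": {"deltas": [[[80,0,0,10,0],[80,0,0,40,0],[80,0,0,100,0],[80,0,0,160,0],[80,0,0,173,0]]]}}

```text
time: 7.92
tool_pos: [0.6126, -0.3157, 0.2606]
tool_rot: [0.004, 0.987, 0.159, 0.004]
contact_force: [0.7, -0.2, -0.1]
gripper_width: 0.938
```

```bash
python3 - <<'E'
from plant import *
import cv2,pickle
s=state();print(s['time'],s['tool_pos'],s['tool_rot'],s['contact_force'])
for n in('wrist','side'):
  c=calibration(n);pickle.dump(c,open(n+'3.pkl','wb'))
  i=grab_frame(n);cv2.imwrite(f"pics/{n}3.png",i[:,:,::-1])
E
```

```text
7.925 [ 0.61264654 -0.31570946  0.26064321] [0.00401993 0.98726762 0.15895748 0.00436069] [ 0.66668332 -0.22741294 -0.13916294]
```

View pics/wrist3.png

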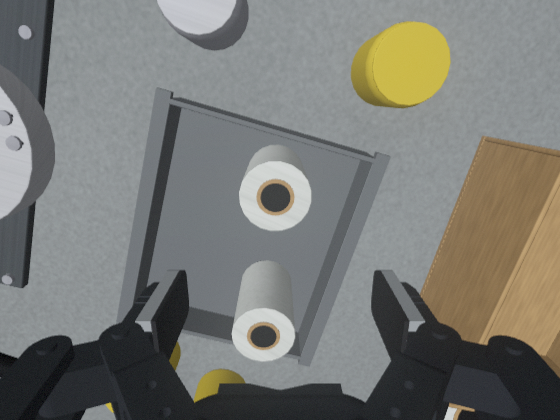

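View pics/side3.png

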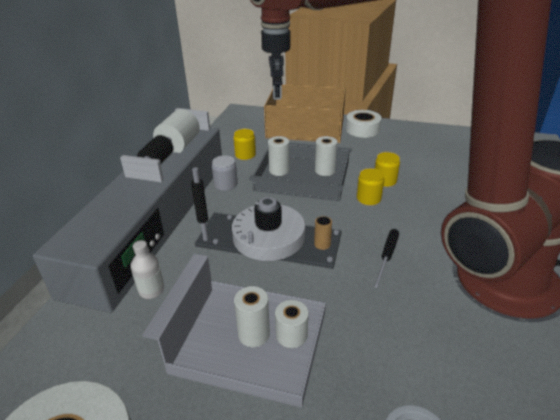

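Wrist picture: roll A stands upright in the tote, top at (275,195). The packed roll is untouched at (263,335). The side view shows B and the short roll still in the tray at (252,297) and (292,312). B is next.

>>> {"method": "servo_tool", "body": {"deltas": [[[85,-12,60,0,0],[85,-24,120,0,0],[85,-36,180,0,0],[85,-48,240,0,0],[85,-60,300,0,0]]]}}

```text
time: 8.65
tool_pos: [0.5486, -0.0123, 0.2494]
tool_rot: [-0.001, 0.987, 0.159, -0.002]
contact_force: [0.1, -0.1, 0.2]
gripper_width: 0.997
```

>>> {"method": "servo_tool", "body": {"deltas": [[[85,-12,60,0,0],[85,-24,120,0,0],[85,-36,180,0,0],[85,-48,240,0,0],[85,-60,296,0,0]]]}}

```text
time: 9.28
tool_pos: [0.4886, 0.2832, 0.2494]
tool_rot: [0.001, 0.987, 0.159, -0.002]
contact_force: [1.4, -0.3, 1.2]
gripper_width: 0.992
```

>>> {"method": "servo_tool", "body": {"deltas": [[[85,0,1,0,0],[85,0,1,0,0],[85,0,1,-10,0],[85,0,1,-10,0]]]}}

```text
time: 9.78
tool_pos: [0.4901, 0.2813, 0.2404]
tool_rot: [0.0, 0.987, 0.158, -0.001]
contact_force: [-0.4, -0.2, 0.4]
gripper_width: 0.99
```

```bash
python3 - <<'E'
from plant import *
import cv2,pickle
s=state();print(s['time'],s['tool_pos'],s['tool_rot'],s['contact_force'])
for n in('wrist',):
  c=calibration(n);pickle.dump(c,open(n+'4.pkl','wb'))
  i=grab_frame(n);cv2.imwrite(f"pics/{n}4.png",i[:,:,::-1])
E
```

```text
9.775 [0.49010666 0.2812596  0.24038865] [ 3.78116329e-04  9.87441902e-01  1.57975161e-01 -1.48205403e-03] [-0.42194178 -0.175296    0.39838923]
```

View pics/wrist4.png

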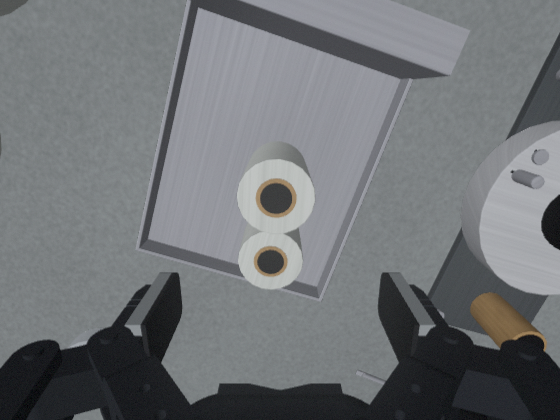

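>>> {"method": "servo_tool", "body": {"deltas": [[[85,0,3,-60,0],[85,0,3,-120,0],[85,0,3,-152,0],[85,0,3,-162,0],[85,0,3,-162,0]]]}}

```text
time: 10.45
tool_pos: [0.491, 0.2855, 0.0808]
tool_rot: [-0.0, 0.987, 0.159, 0.0]
contact_force: [0.4, -0.0, -0.1]
gripper_width: 0.992
```

>>> {"method": "servo_tool", "body": {"deltas": [[[40,0,0,0,0],[40,0,0,0,0],[40,0,0,0,0],[40,0,0,0,0],[40,0,0,0,0]]]}}

```text
time: 11.08
tool_pos: [0.4923, 0.2862, 0.0831]
tool_rot: [-0.0, 0.987, 0.159, 0.002]
contact_force: [-0.3, -2.1, 6.5]
gripper_width: 0.709
```

>>> {"method": "servo_tool", "body": {"deltas": [[[40,0,0,0,0],[40,0,0,20,0],[40,0,0,60,0],[40,0,0,120,0],[40,0,0,175,0]]]}}

```text
time: 11.7
tool_pos: [0.4899, 0.2857, 0.258]
tool_rot: [-0.0, 0.987, 0.159, 0.0]
contact_force: [1.9, 0.3, -2.3]
gripper_width: 0.71
```

>>> {"method": "servo_tool", "body": {"deltas": [[[40,5,-50,0,0],[40,10,-110,0,0],[40,15,-170,0,0],[40,20,-230,0,0],[40,25,-290,0,0]]]}}

```text
time: 12.32
tool_pos: [0.515, -0.0059, 0.2562]
tool_rot: [-0.0, 0.987, 0.159, 0.001]
contact_force: [0.6, -0.3, -1.4]
gripper_width: 0.711
```

>>> {"method": "servo_tool", "body": {"deltas": [[[40,5,-60,0,0],[40,10,-120,0,0],[40,13,-180,0,0],[40,15,-230,0,0],[40,15,-248,0,0]]]}}

```text
time: 12.95
tool_pos: [0.5299, -0.2546, 0.2558]
tool_rot: [-0.0, 0.988, 0.158, -0.0]
contact_force: [-0.0, -0.6, -1.6]
gripper_width: 0.714
```

>>> {"method": "servo_tool", "body": {"deltas": [[[40,0,0,0,0],[40,0,0,-30,0],[40,0,0,-90,0],[40,0,0,-140,0],[40,0,0,-155,0]]]}}

```text
time: 13.58
tool_pos: [0.5283, -0.2489, 0.0964]
tool_rot: [-0.003, 0.987, 0.16, -0.003]
contact_force: [-0.6, -0.5, -2.2]
gripper_width: 0.714
```

>>> {"method": "servo_tool", "body": {"deltas": [[[40,0,0,-5,0],[40,0,0,-10,0],[40,0,0,-14,0],[40,0,0,-15,0],[40,0,0,-15,0]]]}}

```text
time: 14.2
tool_pos: [0.5307, -0.2525, 0.0858]
tool_rot: [0.0, 0.987, 0.159, 0.0]
contact_force: [-0.7, 0.6, -2.1]
gripper_width: 0.711
```

>>> {"method": "servo_tool", "body": {"deltas": [[[40,0,0,-1,0],[40,0,0,-2,0],[40,0,0,-3,0],[40,0,0,-3,0]]]}}

```text
time: 14.7
tool_pos: [0.5307, -0.2524, 0.0832]
tool_rot: [-0.0, 0.987, 0.159, 0.0]
contact_force: [-1.7, 1.2, 4.8]
gripper_width: 0.709
```

Contact: 4.8 N upward on the tool at z 0.083. Release.

>>> {"method": "servo_tool", "body": {"deltas": [[[64,0,0,0,0],[68,0,0,0,0],[74,0,0,0,0],[78,0,0,0,0],[78,0,0,0,0]]]}}

```text
time: 15.32
tool_pos: [0.5305, -0.2523, 0.0823]
tool_rot: [0.0, 0.987, 0.159, 0.0]
contact_force: [0.3, -0.2, 0.3]
gripper_width: 0.91
```

>>> {"method": "servo_tool", "body": {"deltas": [[[80,0,0,10,0],[80,0,0,40,0],[80,0,0,100,0],[80,0,0,160,0],[80,0,0,170,0]]]}}

```text
time: 15.95
tool_pos: [0.5328, -0.2538, 0.26]
tool_rot: [0.004, 0.987, 0.159, 0.004]
contact_force: [0.2, -0.4, -0.6]
gripper_width: 0.936
```

```bash
python3 - <<'E'
from plant import *
import cv2,pickle
s=state();print(s['time'],s['tool_pos'],s['tool_rot'],s['contact_force'])
for n in('wrist','side'):
  c=calibration(n);pickle.dump(c,open(n+'5.pkl','wb'))
  i=grab_frame(n);cv2.imwrite(f"pics/{n}5.png",i[:,:,::-1])
E
```

```text
15.95 [ 0.53279505 -0.25375261  0.26004055] [0.0039571  0.98726632 0.15896471 0.00444695] [ 0.15348593 -0.37191108 -0.58954873]
```

View pics/wrist5.png

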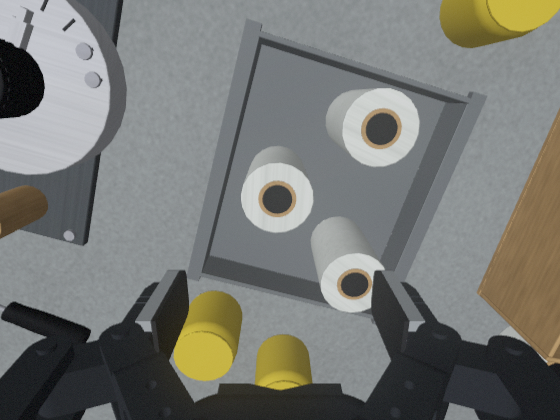

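View pics/side5.png

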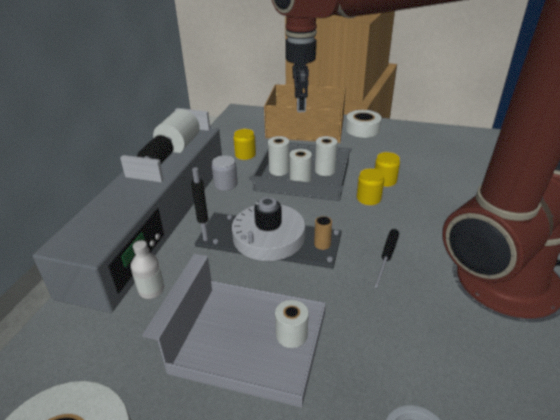

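```bash
python3 - <<'E'
from h import *
for P in([.5305,-.2523,.105],[.61,-.314,.105],[.5305,-.2523,.07]): print(proj(CAL['side'],P))
w=pickle.load(open('wrist5.pkl','rb'))
for p in((276,199),(381,128),(354,284)):print(onz(w,p,.105).round(4))
import cv2
i=cv2.imread('pics/side5.png')[120:210,240:370];cv2.imwrite('pics/c6.png',cv2.resize(i,None,fx=6,fy=6,interpolation=2))
i=cv2.imread('pics/side5.png')[180:270,190:350];cv2.imwrite('pics/c7.png',cv2.resize(i,None,fx=5,fy=5,interpolation=2))
E
```

```text
[299.71219045 154.05910405]
[278.2376306  140.80800372]
[299.62167397 164.96923703]
[ 0.5282 -0.2527  0.105 ]
[ 0.6101 -0.3137  0.105 ]
[ 0.473  -0.3461  0.105 ]
```

View pics/c6.png

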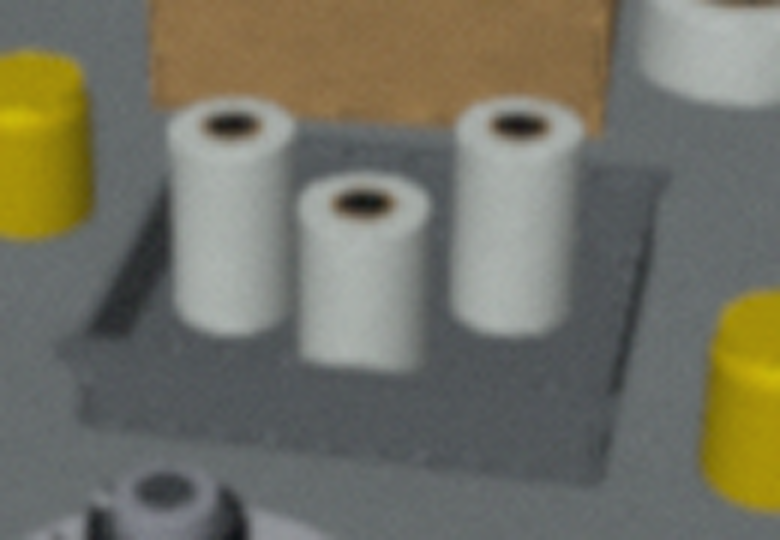

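View pics/c7.png

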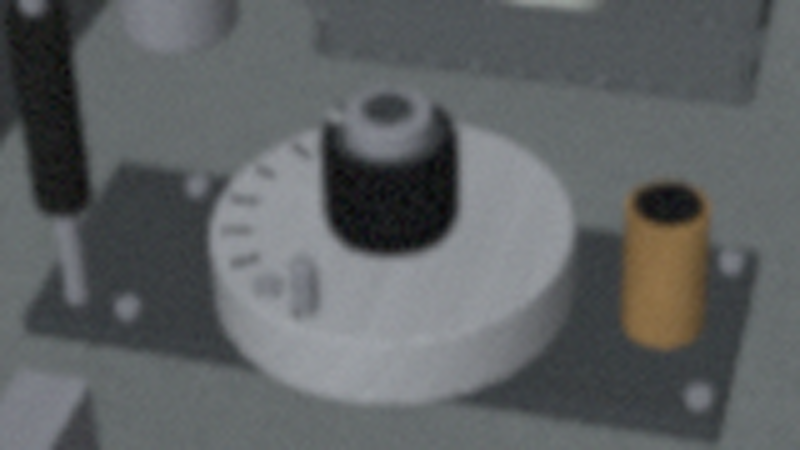

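Tall rolls A (278,141) and B (300,154) both stand in the tote at their predicted pixels; B's foot is only hidden by the near wall. Next is the collar. The tall pin is at side pixel (250,236).

```bash
python3 - <<'E'
from h import *
c=lambda p,x0,y0,f:((p[0]+.5)/f-.5+x0,(p[1]+.5)/f-.5+y0)
S=lambda p:c(p,190,180,5);W=lambda p:c(p,90,60,2.8)
w=CAL['wrist'];s=CAL['side']
print(tri((w,W((250,386))),(s,S((388,107)))), onz(s,S((388,107)),.115))
ctr=np.array([.545,.003])
B=[onz(w,W(p),.054)[:2] for p in((415,142),(437,494),(380,521))]+[onz(w,W((333,111)),.078)[:2]]
# circle fit
r=least_squares(lambda q:[np.hypot(*(b-q))-.074 for b in B],ctr).x
print("circle centre",r)
for b in B: print(np.degrees(np.arctan2(*(b-r)[::-1])))
# pointer: tip in wrist
for p in((455,357),(484,361)):
    X=onz(w,W(p),.058)[:2];print(p,X,np.degrees(np.arctan2(*(X-r)[::-1])),np.hypot(*(X-r)))
# dial edge
for p in((300,57),(300,560),(47,280),(560,320)): 
    X=onz(w,W(p),.05)[:2];print(X,np.hypot(*(X-r)))
E
```

```text
[0.54586517 0.00417497 0.11849178] [ 0.54722366 -0.00092435  0.115     ]
circle centre [0.54593138 0.00447302]
56.676858500990924
-53.819007623735686
-72.04492952507482
74.53479584016355
(455, 357) [ 0.59774569 -0.00357699] -8.831023346575082 0.052435922999700554
(484, 361) [ 0.60750055 -0.00497242] -8.721856561655368 0.062289479948973624
[0.55084292 0.09172632] 0.0873914292718364
[ 0.53755692 -0.08359322] 0.08846351683500812
[0.46008921 0.02112148] 0.08744168477068717
[0.63324629 0.00732965] 0.08736162533202572
```

>>> {"method": "servo_tool", "body": {"deltas": [[[85,4,60,0,0],[85,8,120,0,0],[85,12,180,0,0],[85,16,240,0,0],[85,16,256,0,0]]]}}

```text
time: 16.68
tool_pos: [0.5451, 0.0067, 0.2496]
tool_rot: [-0.001, 0.987, 0.161, -0.002]
contact_force: [-0.1, -0.1, -0.4]
gripper_width: 0.989
```

>>> {"method": "servo_tool", "body": {"deltas": [[[85,0,0,-10,0],[85,0,0,-10,0],[85,0,0,-10,0]]]}}

```text
time: 17.05
tool_pos: [0.5463, 0.0023, 0.2416]
tool_rot: [-0.0, 0.987, 0.158, -0.001]
contact_force: [0.5, -0.4, 0.9]
gripper_width: 0.991
```

```bash
cat > snap.py <<'E'
import sys
from plant import *
import cv2,pickle
k=sys.argv[1]
s=state();print(s['time'],s['tool_pos'],s['tool_rot'],s['contact_force'],s['ft_torque'],s['joint_pos'][5])
for n in sys.argv[2:]:
  c=calibration(n);pickle.dump(c,open(n+k+'.pkl','wb'))
  i=grab_frame(n);cv2.imwrite(f"pics/{n}{k}.png",i[:,:,::-1])
E
python3 snap.py 6 wrist
```

```text
17.05 [0.54630014 0.00231553 0.24164555] [-4.02987079e-05  9.87456140e-01  1.57892585e-01 -5.48705233e-04] [ 0.47268218 -0.41481175  0.88773994] [-0.01130824 -0.01513973 -0.00503562] 1.1218187359086376
```

View pics/wrist6.png

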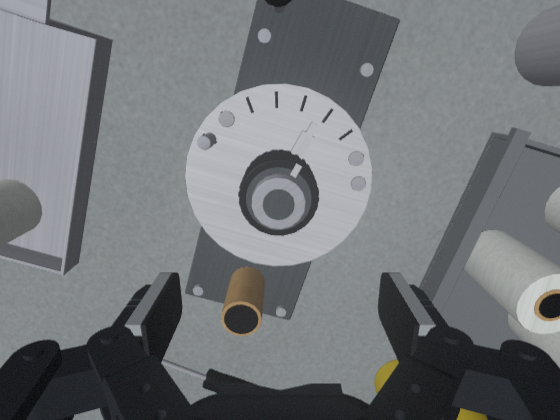

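```bash
python3 - <<'E'
from h import *
w=pickle.load(open('wrist6.pkl','rb'))
print(onz(w,(279,204),.1165))
r=np.array([.546,.004])
for p in((207,141),(227,119),(356,158),(358,184)):
    X=onz(w,p,.054 if p!=(207,141) else .06)[:2];print(X)
B=[onz(w,p,.054)[:2] for p in((227,118.5),(356,158),(358,184))]
r=least_squares(lambda q:[np.hypot(*(b-q))-.074 for b in B],r).x;print(r,[np.degrees(np.arctan2(*(b-r)[::-1])) for b in B])
for p in((310,123),(250.5,104),(277,100),(303.5,103),(327,116),(346,134)):
    X=onz(w,p,.058 if p==(310,123) else .05)[:2]-r;print(np.degrees(np.arctan2(*X[::-1])),np.hypot(*X))
E
```

```text
[0.54576411 0.0035262  0.1165    ]
[0.5638745  0.07597566]
[0.58673508 0.06499581]
[ 0.58996518 -0.05543921]
[ 0.56793815 -0.06639349]
[0.54558176 0.00395999] [np.float64(55.79515943388175), np.float64(-53.232707435042514), np.float64(-72.37118448197333)]
-8.261270875960602 0.06142303839590426
37.33765458797277 0.07474358380527367
19.1886481720431 0.07394501988555391
1.1400166990465674 0.07468236948507968
-17.236949384442084 0.07406118340089811
-35.474923563146355 0.0753320381947165
```

>>> {"method": "servo_tool", "body": {"deltas": [[[85,0,1,-50,0],[85,0,1,-100,0],[85,0,1,-140,0],[85,-1,1,-152,0],[85,-1,1,-152,0]]]}}

```text
time: 17.73
tool_pos: [0.5456, 0.0042, 0.0905]
tool_rot: [-0.0, 0.987, 0.159, -0.0]
contact_force: [0.4, 0.2, 0.8]
gripper_width: 0.995
```

>>> {"method": "servo_tool", "body": {"deltas": [[[85,0,0,0,0],[50,0,0,0,0],[50,0,0,0,0],[50,0,0,0,0],[50,0,0,0,0]]]}}

```text
time: 18.35
tool_pos: [0.5471, 0.0037, 0.093]
tool_rot: [0.001, 0.987, 0.159, 0.002]
contact_force: [-0.1, -2.7, 6.1]
gripper_width: 0.73
```

>>> {"method": "servo_tool", "body": {"deltas": [[[50,0,0,0,0.7],[50,0,0,0,2.0],[50,0,0,0,3.3],[50,0,0,0,4.6],[50,0,0,0,6.0]]]}}

```text
time: 18.98
tool_pos: [0.5468, 0.0041, 0.093]
tool_rot: [0.001, 0.889, 0.458, 0.001]
contact_force: [-3.5, -1.4, 7.2]
gripper_width: 0.73
```

```bash
python3 snap.py 7 wrist side
```

```text
18.975 [0.54684138 0.00411509 0.09299034] [0.00118819 0.88913529 0.45764154 0.00111983] [-3.45021598 -1.43922253  7.21783177] [-0.22853513  0.49103099 -0.42637873] 0.49213224072924705
```

View pics/wrist7.png

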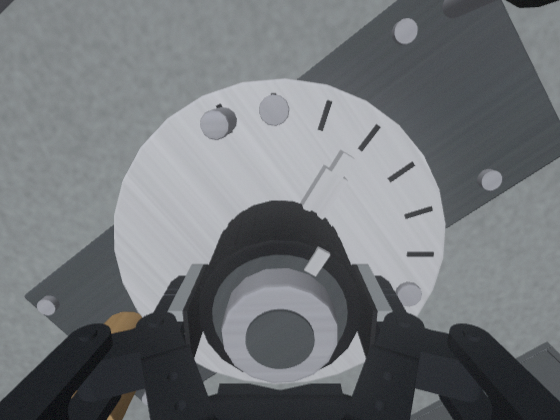

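>>> {"method": "servo_tool", "body": {"deltas": [[[50,0,0,0,1.5],[50,0,0,0,3.1],[50,0,0,0,4.7],[50,0,0,0,6.2],[50,0,0,0,7.7]]]}}

```text
time: 19.7
tool_pos: [0.5462, 0.0043, 0.0929]
tool_rot: [0.001, 0.638, 0.77, 0.0]
contact_force: [-5.6, -1.4, 9.1]
gripper_width: 0.73
```

>>> {"method": "servo_tool", "body": {"deltas": [[[50,0,0,0,0],[50,0,0,0,0]]]}}

```text
time: 19.95
tool_pos: [0.5462, 0.0043, 0.0929]
tool_rot: [0.001, 0.639, 0.769, -0.0]
contact_force: [-6.1, -1.5, 9.2]
gripper_width: 0.73
```

```bash
python3 snap.py 8 wrist side
```

```text
19.95 [0.54619457 0.00430664 0.09292661] [ 8.88273755e-04  6.39064756e-01  7.69152421e-01 -4.91940690e-05] [-6.08869284 -1.48770855  9.19500153] [-0.08842707  0.65632222  0.28580179] -0.31171067206243463
```

View pics/wrist8.png

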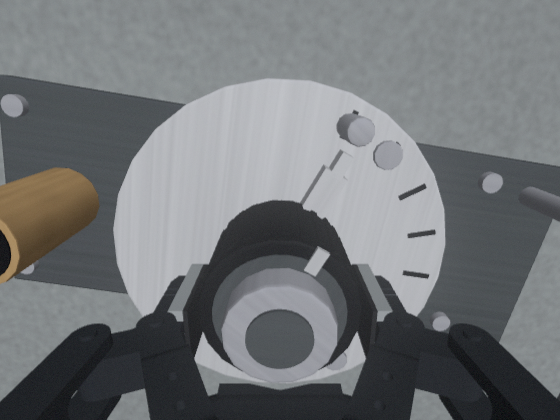

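>>> {"method": "servo_tool", "body": {"deltas": [[[64,0,0,0,0],[68,0,0,0,0],[76,0,0,0,0],[85,0,0,0,0],[85,0,0,0,0]]]}}

```text
time: 20.68
tool_pos: [0.5454, 0.0047, 0.0902]
tool_rot: [-0.0, 0.639, 0.769, -0.0]
contact_force: [-0.4, -0.2, 0.3]
gripper_width: 0.994
```

>>> {"method": "servo_tool", "body": {"deltas": [[[85,0,0,10,0],[85,0,0,50,0],[85,0,0,110,0],[85,0,0,160,0],[85,0,0,160,0]]]}}

```text
time: 21.3
tool_pos: [0.5483, 0.0044, 0.2576]
tool_rot: [0.005, 0.639, 0.769, 0.003]
contact_force: [-0.2, -0.1, -0.7]
gripper_width: 0.992
```

```bash
python3 snap.py 9 wrist side scene; python3 - <<'E'
import cv2
i=cv2.imread('pics/wrist9.png');cv2.imwrite('pics/c9.png',cv2.resize(i[60:300,150:450],None,fx=2.5,fy=2.5,interpolation=2))
E
```

```text
21.3 [0.54832723 0.00438145 0.25762286] [0.00509089 0.63943163 0.76882428 0.00324016] [-0.19511239 -0.11021913 -0.71482272] [ 0.04615655 -0.00102894 -0.01343845] -0.3109960052725073
```

View pics/c9.png

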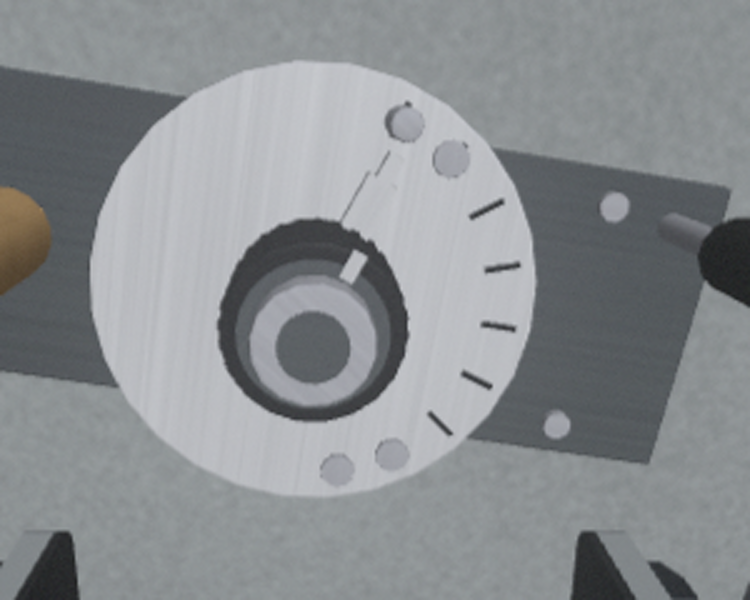

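View pics/side9.png

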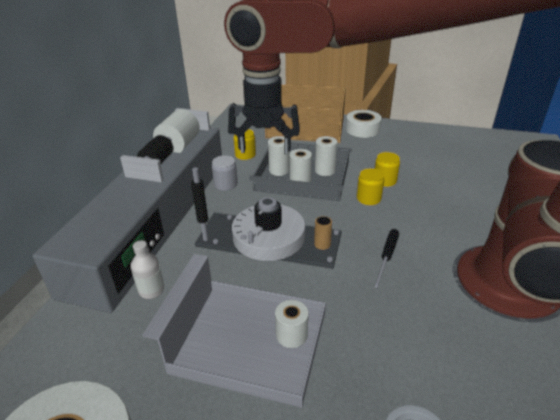

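View pics/scene9.png

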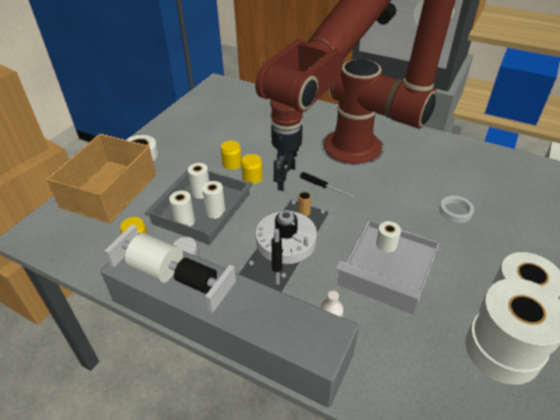

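```bash
python3 - <<'E'
from h import *
w=pickle.load(open('wrist9.pkl','rb'));w6=pickle.load(open('wrist6.pkl','rb'))
C=lambda p:((p[0]+.5)/2.5-.5+150,(p[1]+.5)/2.5-.5+60)
B=[onz(w,C(p),.054)[:2] for p in((451,159),(392,454),(338,469))]
r=least_squares(lambda q:[np.hypot(*(b-q))-.074 for b in B],[.5456,.004]).x
a=lambda X,r:np.degrees(np.arctan2(*(X[:2]-r)[::-1]))
print(r,[a(b,r) for b in B])
print('pin',a(onz(w,C((406,124)),.078),r))
print('mark',a(onz(w,C((354,267)),.1035),r))
for p in((395,157),(397,188),(388,152)): X=onz(w,C(p),.06);print('ptr',a(X,r),np.hypot(*(X[:2]-r)))
W=lambda p:((p[0]+.5)/2.8-.5+90,(p[1]+.5)/2.8-.5+60)
r0=np.array([.5456,.004]);print('mark0',a(onz(CAL['wrist'],W((354,391)),.1035),np.array([.5457,.0042])),'mark6',a(onz(w6,(296.5,170.5),.1035),r0))
import cv2
i=cv2.imread('pics/wrist9.png');cv2.imwrite('pics/c10.png',cv2.resize(i[90:180,260:350],None,fx=6,fy=6,interpolation=2))
E
```

```text
[0.54492995 0.0045129 ] [np.float64(55.887979858137), np.float64(-53.12803064124296), np.float64(-71.24315969902707)]
pin 74.40867246898631
mark 68.2873036986904
ptr 70.89492911175441 0.062000930477839146
ptr 64.03040363606411 0.05323431982853116
ptr 73.76377103242588 0.0623425314136706
mark0 -12.532573470001964 mark6 -13.209110522656623
```

View pics/c10.png

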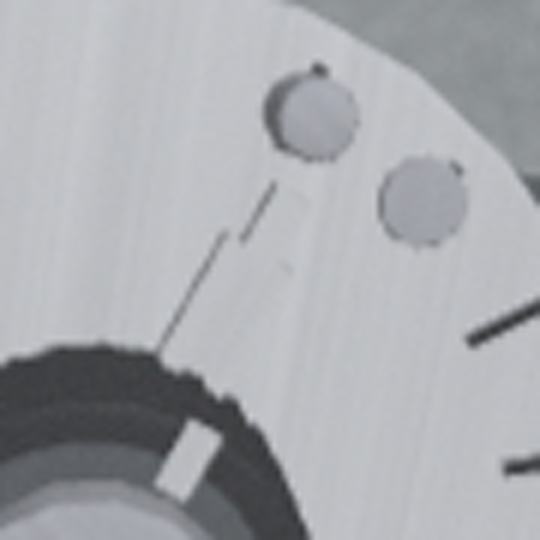

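>>> {"method": "servo_tool", "body": {"deltas": [[[85,0,-5,-40,0],[85,0,-10,-85,0],[85,0,-10,-85,0],[85,0,-10,-85,0],[85,0,-10,-85,0]]]}}

```text
time: 22.08
tool_pos: [0.5468, -0.0053, 0.1676]
tool_rot: [0.002, 0.639, 0.769, 0.001]
contact_force: [0.2, 0.6, 1.3]
gripper_width: 0.993
```

```bash
python3 snap.py 10 wrist; python3 - <<'E'
import cv2
i=cv2.imread('pics/wrist10.png');cv2.imwrite('pics/c11.png',cv2.resize(i[80:320,150:450],None,fx=2.5,fy=2.5,interpolation=2))
E
```

```text
22.075 [ 0.54676443 -0.00530929  0.16762401] [0.0015154  0.63940907 0.76886462 0.00097257] [0.20368676 0.63334374 1.28725078] [-0.0021259  -0.01489344 -0.00165735] -0.3292249529517414
```

View pics/c11.png

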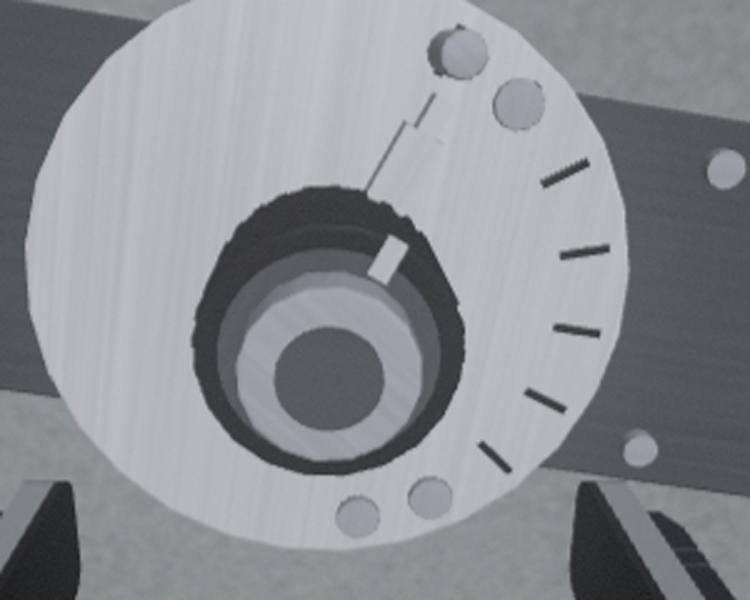

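```bash
python3 - <<'E'
from h import *
w=pickle.load(open('wrist10.pkl','rb'))
C=lambda p:((p[0]+.5)/2.5-.5+150,(p[1]+.5)/2.5-.5+80)
B=[onz(w,C(p),.054)[:2] for p in((519,104),(430,498),(357,517))]
r=least_squares(lambda q:[np.hypot(*(b-q))-.074 for b in B],[.5456,.004]).x
a=lambda X:np.degrees(np.arctan2(X[1],X[0]))
print(r,[a(b-r) for b in B],'pin',a(onz(w,C((464,54)),.078)[:2]-r))
f=lambda p,q,z:a((onz(w,C(p),z)-onz(w,C(q),z)))
print('edges',f((405,122),(368,190),.063),f((435,95),(415,127),.063))
print('mark sides',f((385,236),(367,274),.104),f((408,247),(387,285),.104))
m=onz(w,C((387,260)),.1035)[:2]-r;print('mark c',a(m),np.hypot(*m))
print('barrel ctr',onz(w,C((329,380)),.1165))
for p in((435,95),(458,105)): X=onz(w,C(p),.063)[:2]-r;print(a(X),np.hypot(*X))
# predicted pixel for mark/pointer tip if aimed at 74.3 or 70
for t in(70,74.3):
    u=np.array([np.cos(np.radians(t)),np.sin(np.radians(t))])
    g=lambda rr,z:(np.array(proj(w,[*(r+u*rr),z]))-[150,80]+.5)*2.5-.5
    print(t,'tip',g(.063,.0615),'markc',g(.0265,.1035))
E
```

```text
[0.54541418 0.00443996] [np.float64(56.18132233219104), np.float64(-53.618472093783396), np.float64(-72.00721249966135)] pin 74.37884522700725
edges 72.71210507021188 69.33296237543951
mark sides 76.621655569793 73.50057973564293
mark c 69.82426207215543 0.02638149673332399
barrel ctr [0.54594806 0.00348905 0.1165    ]
73.95576487310477 0.06249910905170043
68.04062644427374 0.0632884546686664
70 tip [449.62793263 101.04608472] markc [386.97172    259.38159642]
74.3 tip [433.93405852  92.13591012] markc [379.26802616 255.30809901]
```

```bash
cat > fit.py <<'E'
from h import *
import cv2
def run(K,btn,ticks,pintop,barrel,mark,lines,ptrz=True):
    # dial frame: z up from dial face, pin at angle 0; detent k at -18.335k deg
    st=np.degrees(.32)
    ang=lambda k:np.radians(-st*k)
    P=lambda r,t,z:[r*np.cos(t),r*np.sin(t),z]
    def pr(q,X):
        return cv2.projectPoints(np.array(X,float).reshape(-1,1,3),q[:3],q[3:6],K,None)[0].reshape(-1,2)
    def model(q):
        g,rt=q[6],q[7]
        X=[P(.074,ang(k),.004) for k in(1,7,8)]+[P(rt,ang(k),0) for k in(2,3,4,5,6)]+[[.074,0,.028],[0,0,.063+g]]
        return X
    obs=np.array(list(btn)+list(ticks)+[pintop,barrel],float)
    X0=model([0]*6+[.003,.0745])
    _,rv,tv=cv2.solvePnP(np.array(X0),obs,K,None)
    q0=np.r_[rv.ravel(),tv.ravel(),.003,.0745]
    s=least_squares(lambda q:np.r_[(pr(q,model(q))-obs).ravel(),(q[6]-.003)/.001],q0)
    q=s.x;print('rms',np.sqrt(np.mean(s.fun**2)),'g',q[6],'rt',q[7])
    R=cv2.Rodrigues(q[:3])[0];
    def back(p,z):
        d=R.T@np.linalg.solve(K,[p[0],p[1],1]);o=-R.T@q[3:6];return (o+d*(z-o[2])/d[2])
    g=q[6]
    for p in mark: X=back(p,.050+g);print('mark',np.degrees(np.arctan2(X[1],X[0])),np.hypot(X[0],X[1]))
    for n,(a,b) in lines.items():
        A=back(a,.009+g);Bb=back(b,.009+g);d=A-Bb;print(n,'dir',np.degrees(np.arctan2(d[1],d[0])),'perp offset mm',1e3*(A[0]*d[1]-A[1]*d[0])/-np.hypot(d[0],d[1]),'r',np.hypot(*A[:2]),'ang outer',np.degrees(np.arctan2(A[1],A[0])))
E
python3 - <<'E'
from fit import *
C=lambda p:((p[0]+.5)/2.5-.5+150,(p[1]+.5)/2.5-.5+80)
L=lambda l:[C(p) for p in l]
K=CAL['wrist']['intrinsics']
run(K,L([(519,104),(430,498),(357,517)]),L([(566,173),(585,252),(577,331),(546,401),(495,457)]),C((464,54)),C((329,380)),
 L([(387.5,260)]),{'wideL':L([(405,122),(368,190)]),'narrowL':L([(435,95),(415,127)])})
print('start')
W=lambda p:((p[0]+.5)/2.8-.5+90,(p[1]+.5)/2.8-.5+60)
L=lambda l:[W(p) for p in l]
run(K,L([(415,142),(437,494),(380,521)]),L([(474,194),(509,257),(522,325),(514,391),(484,449)]),W((334,111)),W((250,386)),
 L([(354,391)]),{'wideL':L([(457,347),(395,338)]),'narrowL':L([(485,362),(457,357)])})
E
```

```text
rms 0.33726728581108384 g 0.003132729930655159 rt 0.0751654206695656
mark -3.7099636088440033 0.027043244820815708
wideL dir -1.8272655935336626 perp offset mm 5.094024517980322 r 0.05350219549778854 ang outer 3.6362277043032756
narrowL dir -5.203520563586205 perp offset mm 5.303856604387713 r 0.0627914420431099 ang outer -0.35809706955222376
start
rms 0.3291676009707999 g 0.0030600070782603587 rt 0.07428530659643862
mark -86.49913311171774 0.026665850685785593
wideL dir -82.91915470492263 perp offset mm 4.646022726042567 r 0.052961482815861376 ang outer -77.88643862172059
narrowL dir -84.88818973385804 perp offset mm 3.0784121499651045 r 0.0625831431195 ang outer -82.06872078494925
```

The pointer sits about 3.5° short of the pin, by the collar's white mark and the edge directions. That is roughly 4.5 mm, so inside the limit but not home. I'll regrip and turn it a little further.

>>> {"method": "servo_tool", "body": {"deltas": [[[85,0,10,0,0],[85,0,10,-40,0],[85,0,10,-75,0],[85,0,10,-75,0],[85,0,10,-75,0]]]}}

```text
time: 22.75
tool_pos: [0.5465, 0.0049, 0.092]
tool_rot: [0.001, 0.639, 0.769, 0.001]
contact_force: [0.5, -0.3, 0.8]
gripper_width: 0.994
```

>>> {"method": "servo_tool", "body": {"deltas": [[[50,0,0,0,0],[50,0,0,0,0],[50,0,0,0,0],[50,0,0,0,0],[50,0,0,0,0]]]}}

```text
time: 23.38
tool_pos: [0.5461, 0.0044, 0.0931]
tool_rot: [0.001, 0.639, 0.769, -0.0]
contact_force: [-5.5, -0.3, 8.3]
gripper_width: 0.735
```

>>> {"method": "servo_tool", "body": {"deltas": [[[50,0,0,0,0.3],[50,0,0,0,0.6],[50,0,0,0,0.6],[50,0,0,0,0.6]]]}}

```text
time: 23.88
tool_pos: [0.5461, 0.0045, 0.0931]
tool_rot: [0.001, 0.615, 0.789, 0.0]
contact_force: [-6.7, -0.3, 8.5]
gripper_width: 0.731
```

```bash
python3 snap.py 11 wrist
```

```text
23.875 [0.54609143 0.00447015 0.0930784 ] [5.88440844e-04 6.14994439e-01 7.88531219e-01 1.03478121e-04] [-6.69956657 -0.32853638  8.51482726] [0.02913481 0.72113803 0.02713641] -0.3737768306120213
```

>>> {"method": "servo_tool", "body": {"deltas": [[[64,0,0,0,0],[68,0,0,0,0],[76,0,0,0,0],[85,0,0,0,0],[85,0,0,0,0]]]}}

```text
time: 24.55
tool_pos: [0.5455, 0.0047, 0.0902]
tool_rot: [-0.0, 0.615, 0.789, -0.0]
contact_force: [0.5, -0.2, -0.7]
gripper_width: 0.997
```

>>> {"method": "servo_tool", "body": {"deltas": [[[85,0,0,20,0],[85,0,-10,75,0],[85,0,-10,75,0],[85,0,-10,75,0],[85,0,-10,75,0]]]}}

```text
time: 25.18
tool_pos: [0.5447, -0.0051, 0.1643]
tool_rot: [-0.001, 0.615, 0.789, -0.0]
contact_force: [0.6, -0.5, -0.2]
gripper_width: 0.999
```

```bash
python3 snap.py 12 wrist; python3 - <<'E'
import cv2
i=cv2.imread('pics/wrist12.png');cv2.imwrite('pics/c12.png',cv2.resize(i[80:320,150:450],None,fx=2.5,fy=2.5,interpolation=2))
E
```

```text
25.175 [ 0.54467404 -0.00509043  0.16425635] [-9.19448911e-04  6.14984925e-01  7.88538173e-01 -4.96761145e-04] [ 0.62041087 -0.48428957 -0.1654295 ] [ 0.00035719 -0.0419165  -0.04763889] -0.3920864463829129
```

View pics/c12.png

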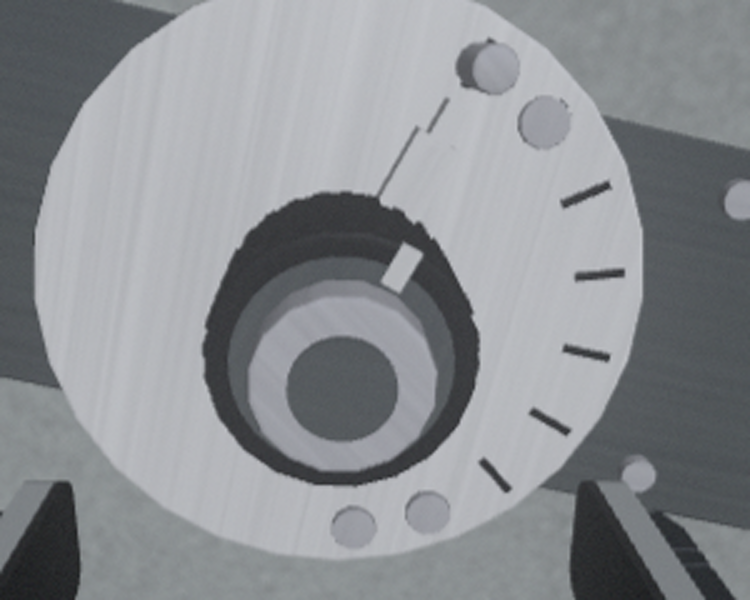

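```bash
python3 - <<'E'
from fit import *
C=lambda p:((p[0]+.5)/2.5-.5+150,(p[1]+.5)/2.5-.5+80)
L=lambda l:[C(p) for p in l]
K=CAL['wrist']['intrinsics']
run(K,L([(544,123),(428,513),(353,527)]),L([(586,195),(600,275),(587,353),(551,422),(495,476)]),C((494,69)),C((342,390)),
 L([(403,267)]),{'wideL':L([(419,127),(379,197)]),'narrowL':L([(448,98),(429,132)])})
E
```

```text
rms 0.3864534709275529 g 0.003199341029021138 rt 0.07534996909638207
mark -0.7320257952018159 0.027543406996573642
wideL dir 0.6621583468112173 perp offset mm 5.92136277542552 r 0.053989890399114955 ang outer 6.95876243981716
narrowL dir 1.4414397041689269 perp offset mm 2.28805953132475 r 0.06351184902194645 ang outer 3.506007658727177
```

The pointer is now within about 1° of the pin. I'll retract and do a last check.

>>> {"method": "servo_tool", "body": {"deltas": [[[85,0,0,60,0],[85,0,0,110,0],[85,0,0,110,0],[85,0,0,110,0],[85,0,0,110,0]]]}}

```text
time: 25.85
tool_pos: [0.5444, -0.0051, 0.2726]
tool_rot: [-0.002, 0.615, 0.789, -0.001]
contact_force: [0.8, -0.3, -0.7]
gripper_width: 0.993
```

```bash
python3 snap.py 13 side scene; python3 - <<'E'
import cv2,numpy as np
a=cv2.imread('pics/side0.png');b=cv2.imread('pics/side13.png')
cv2.imwrite('pics/last.png',b)
# bystander shift by template match
A=cv2.cvtColor(a,6)
for n,(x,y,w,h) in dict(short=(270,295,45,55),packed=(314,134,26,44),core=(312,214,22,38),bottle=(130,240,35,60),tin=(210,153,30,38)).items():
    B=cv2.cvtColor(b,6)[y-10:y+h+10,x-10:x+w+10]
    r=cv2.matchTemplate(B,A[y:y+h,x:x+w],cv2.TM_CCOEFF_NORMED);_,m,_,l=cv2.minMaxLoc(r);print(n,round(m,3),l[0]-10,l[1]-10)
E
```

```text
25.85 [ 0.54440023 -0.00511591  0.27255153] [-0.00198808  0.61499182  0.78853017 -0.00112952] [ 0.83531375 -0.3062888  -0.73296961] [ 0.01310329 -0.03138746  0.01177363] -0.39215339087711787
short 0.998 0 0
packed 0.998 0 0
core 0.995 0 0
bottle 0.999 0 0
tin 0.997 0 0
```

View pics/last.png

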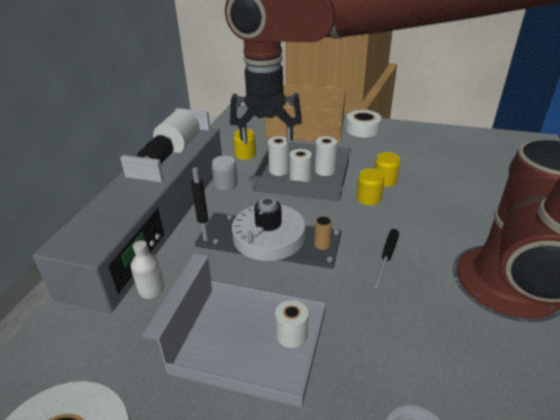

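The three tall rolls stand in the tote at (278,155), (300,165) and (326,155). The short roll (292,325), core, bottle and tin have not moved, and the pointer aims at the pin at (250,237). Handing in.

```bash
python3 -c "
from plant import *
print(job_done())"
```

```text
the job is handed in; nothing more can be done
None
```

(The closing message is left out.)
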